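Roll a wooden blank up into the rotary engraver's rest

TASK

With the fingers behind it, push the wooden cylinder lying at the foot of the engraver's loading ramp up the slope until it drops between the rubber wheels in front of the stop plate and lies there by itself, then back the hand away. Keep the fingers against it all the way up, so that it never runs loose or rolls back down the slope; do not lift it, and leave everything else on the bench alone.

Things in the scene. Friction and masses are not known exactly. Their poses are not given: they have to be found in the camera images.
- blank: The workpiece: a plain turned wooden cylinder, 50 mm in diameter and 120 mm long, about 0.16 kg, with a thin dark ring near each end. Origin at its centre; its y axis runs along the cylinder (x and z turn with it as it rolls). It starts lying across the level landing at the foot of the ramp and rolls freely.
- rest: The loading rest of a rotary engraver, fixed to the bench, 290 mm long in x, 150 mm wide: level landing, ramp, wheels and stop plate in a row. Origin on the bench under its middle; +x points horizontally up the ramp, y across it, z up. Low side cheeks, 136 mm apart inside, stand only 10 mm above landing, ramp and wheel tops. A black motor box 45 mm high stands beside the wheels outside the +y cheek.
- landing (a point): Middle of the level landing's top, 6 mm above the bench, 105 mm before the rest's origin (same axes as the rest). The landing spans x = -38 to +30 mm from here, where the ramp begins; its front lip (x = -35 to -29 mm) stands 6 mm above it.
- ramp_foot (a point): Point on the ramp's surface at its lower end, on the centre line, 75 mm before the rest's origin and 6 mm above the bench. Its x axis runs up the slope along the surface, z is normal to the slope. The ramp rises at 8 degrees over 150 mm (horizontally) to a height of 27 mm.
- seat (a point): Where the cylinder's centre lies when cradled, 93 mm ahead of the rest's origin, 50 mm above the bench (axes as the rest). Two pairs of fixed rubber wheels, 16 mm in diameter, have their axes 12 mm before and behind it, tops level with the ramp's end. Past the first pair the cylinder sinks 2 mm into the cradle by itself. The upright stop plate's face is 26 mm behind, 66 mm high.
- short_blank: Bystander: a smaller wooden cylinder standing upright, 40 mm in diameter, 55 mm high, to the -y side of the ramp. Origin under its centre.
- vial: Bystander: a small green glass jar with a cork, 36 mm in diameter, 65 mm high, to the +y side of the ramp. Origin under its centre.
- pliers: Bystander: pliers with orange handles, lying flat, 150 mm long, on the -y side of the bench. Origin under the pivot.
- screwdriver: Bystander: a screwdriver lying on the +y side of the bench. Origin on the bench beneath it.
- bead_tray: Bystander: a white divided tray, 120 x 90 x 25 mm, on the -y side of the bench. Origin under its centre.
- pen_cup: Bystander: a steel cup of pens, 76 mm across, 150 mm high with the pens, on the +y side of the bench. Origin under its centre.
Not all that is in view belongs to the job. What is shaped like the blank but purple is not meant.

How it is judged:
On the way, in this order (a step that is already met when the one before it is completed fails the run):
1. the cylinder is pushed past the middle of the slope by the fingers (x of blank in the frame of ramp_foot between 0.06 and 0.13 m and contact force between the fingers and blank above 0.05 N).
2. the cylinder lies in the cradle (x of blank in the frame of seat between -0.004 and 0.004 m and z of blank in the frame of seat below 0.003 m), for 0.2 s.
At the end, for the whole second after the job is handed in: The cylinder lies at rest (under 20 mm/s) in the cradle of the wheels at the stop plate: its centre within 4 mm of the seat along the rest, 12 mm across it and 3 mm in height, its axis within 0.06 rad of straight across; every bystander is within 20 mm of where it stood (all of step 2 and y of blank in the frame of seat between -0.012 and 0.012 m and z of blank in the frame of seat above -0.003 m and angle between the y axis of blank and the y axis of rest, either way round below 0.06 rad and linear speed of blank below 0.02 m/s and distance of each of short_blank, vial, pliers, screwdriver, bead_tray, pen_cup from where it was at the start of the episode below 0.02 m); the robot touches nothing.
It fails at once if the cylinder runs loose on the slope: it moves faster than 0.2 m/s there with nothing of the robot touching it (x of blank in the frame of ramp_foot between 0.005 and 0.145 m and linear speed of blank above 0.2 m/s and contact force between each of the fingers, the arm and blank below 0.01 N).
It fails at once if the cylinder is lifted about 1 cm or more off the ramp (z of blank in the frame of ramp_foot above 0.041 m).
It fails at once if a bystander is moved by more than 20 mm (distance of any of short_blank, vial, pliers, screwdriver, bead_tray, pen_cup from where it was at the start of the episode above 0.02 m).
It also fails if it takes over 38 s, if anything falls off the work surface, if the arm or the gripper's body presses on something with over 40 N, if the wrist force passes 120 N, or if a joint passes its speed limit or range.

ROBOT

A 6-joint arm with a two-finger parallel gripper is mounted at the origin on the work surface. World frame = base frame: x ahead of the robot, y to its left, z up, the work surface at z = 0. Lengths are in m, angles in rad, forces in N, time in s.
With the tool pointing down it reaches from about 0.3 to 0.775 m from the base axis. Payload 14.6 kg.
Tool frame: the origin (TCP) lies on the centre line of the jaws, within the pads' length; the fingertips stand 14 mm ahead of it and the grasp point (between the pads) lies 5 mm behind it; x points along the fingers, y is the direction in which the jaws open and shut, and the axes are right-handed (so a half turn about x gives the same grasp; the last joint's range is limited). The gripper opens to 94 mm and grips with 3 to 60 N. Pads are 16 mm wide; open, the fingers measure 119 mm over their backs; the gripper's body (75 mm by 177 mm) begins 78 mm behind the grasp point.
Start: joints at [-1.181, 0.3, 1.521, -0, 1.321, -0.067], TCP at [0.243, -0.494, 0.188] pointing down, gripper open.
Joint ranges: [-3.03, 3.03], [-0.79, 2.21], [0.23, 2.52], [-1.04, 4.18], [0, 3.07], [-2.55, 2.55]. Speed limits (rad/s): [2.22, 2.22, 2.57, 3.14, 3.14, 3.14].

INTERFACE

Orientations are given as [roll, pitch, yaw] about the fixed x, y, z axes, in that order (R = Rz(yaw) Ry(pitch) Rx(roll)).
In Python, from station import * gives the robot as it stands. The module is installed in compiled form; this text tells all that it offers.
- The arm moves only by the shell command python3 -m handwheel 'ROWS' [FORCE]. ROWS is JSON, a list of rows, each a list of 3 entries, a list of its own where there are three numbers: the shift along the tool's x, y, z in mm, then the turn about the tool's x in rad, then the gripper command: -1 is fully open, 1 is shut, values between are in proportion. In form: [[[dx, dy, dz], spin, gripper], ...]. A call has exactly 5 rows; each row is the pose to reach, as a shift and turn from the pose measured when the call began, along the tool's axes at that moment; what a row does not reach only later rows make up. A row lasts 1/10 s, in which the tool goes at most 50 mm and 8.59 degrees, less where a joint would pass 70% of its speed; a pose out of reach is approached as far as the arm can. A call with a gripper value outside its range is refused whole. The fingers move at their own pace and stop on an object; FORCE is the grip in N (left out, the last holds). Time passes only in rows, so rows that repeat a pose let the fingers close, or fill a call up. It gives the time, the measured TCP pose, the force and the opening at its end, in the units of the state.
- get_obs(): the state, without advancing time (a new reading comes with each control period).
- camera(name): name is "scene" or "top" or "wrist"; returns (picture, depth): 420x560x3 uint8, blue, green, red; 420x560 float32, m along the optical axis (not along the pixel's ray), 0 where there is no reading.
- camera_info(name): a dict with "fx", "fy", "cx", "cy" (pixels), "extrinsics" (4x4, takes a point from camera to world coordinates). Camera axes: x right, y down, z forward; pixel columns grow to the right and rows downward; lengths in m; the calibration is good to about 2 mm. A picture is of the moment at which its call begins: read the wrist's pose just before it. camera_info takes no time and is no camera call; for the wrist camera it gives the pose at the moment of the call.
- hand_in(): hands the job in, once; it reports no verdict.
The state is a dict: "time_s": time; "qpos": joint angles; "joint_vel": joint speeds; "tau": joint torques, N m; "ee_pos": TCP position; "eef_rot": TCP orientation; "force": force on the tool from outside, world axes, zero at the start; "moment": the same for the moment, N m; "grip_width": finger opening in m.
Only numpy, scipy, OpenCV 4.12 (cv2) and the standard library are available. Lean on these libraries where they do the work, as an engineer would, in place of code of your own. Each camera call takes 0.05 s, during which the arm holds its last target. There are 200 camera calls.

## Working session

There is one attempt and no reset: what is moved stays moved. The work goes in short steps, Python scripts to look and compute and a shell command to move; the robot and the scene stay as the last step left them, time stands still between calls to the robot, and variables do not carry over. Pictures are saved under pics/ and viewed, about 8 in all and at most 12, crops included, and the job is handed in when it is done.

```bash
mkdir -p pics; python3 - <<'E'
from station import *
import cv2,numpy as np
for n in("top","scene"):
    p,d=camera(n); cv2.imwrite(f"pics/{n}0.png",p); np.save(f"{n}0.npy",d)
    print(n,camera_info(n))
o=get_obs();print(o)
E
```

```text
top {'fx': 522.0165919978879, 'fy': 522.0165919978879, 'cx': 278.93768542905923, 'cy': 203.0022752911862, 'extrinsics': array([[-0.00590012, -0.99131464,  0.13137915,  0.33099683],
       [-0.99993375,  0.00714721,  0.00902278,  0.00607411],
       [-0.00988341, -0.13131722, -0.99129113,  1.42630053],
       [ 0.        ,  0.        ,  0.        ,  1.        ]])}
scene {'fx': 390.6795061494306, 'fy': 390.6795061494306, 'cx': 276.6619170355741, 'cy': 211.96616190142169, 'extrinsics': array([[-0.20040404,  0.6127222 , -0.76446696,  1.36788584],
       [ 0.97966442,  0.13312539, -0.15011744,  0.16111259],
       [ 0.00978967, -0.77900522, -0.62694101,  0.76327697],
       [ 0.        ,  0.        ,  0.        ,  1.        ]])}
{'time_s': 0.1, 'qpos': array([-1.18059947e+00,  3.00400948e-01,  1.52151342e+00, -1.30090535e-05,
        1.32072373e+00, -6.66096293e-02]), 'joint_vel': array([ 0.0014952 , -0.00170372, -0.00303386, -0.00109192,  0.00083626,
       -0.000902  ]), 'tau': array([ 1.12373880e-04, -5.32649803e+01, -3.53286982e+01,  7.09134294e-02,
        2.35031551e-02, -6.44852798e-05]), 'ee_pos': array([ 0.24248701, -0.49337139,  0.18705345]), 'eef_rot': array([-1.62535322,  1.56975081,  1.97304915]), 'force': array([-0.25637352, -0.29780111, -0.07675616]), 'moment': array([ 0.07102995,  0.07295296, -0.00017155]), 'grip_width': 0.09401596540844546}
```

View pics/top0.png

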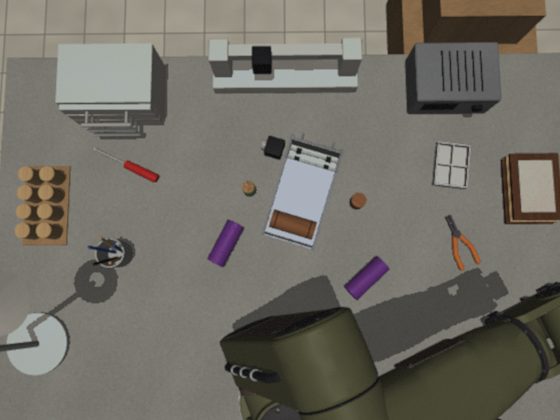

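View pics/scene0.png

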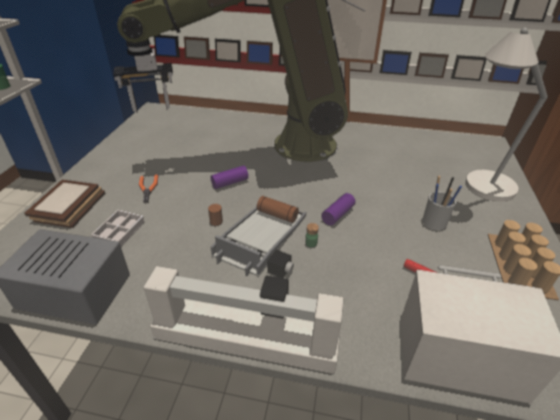

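The top view shows three candidates: the brown cylinder at (293,224), lying on the landing of the rest, and purple ones at (226,243) and (367,278). The brown one fits because it is wooden and at the ramp foot. The uphill direction is towards the image top (wheels near (314,155)). The next step is a measurement and an enlarged crop.

```bash
cat > h.py <<'E'
from station import *
import cv2,numpy as np
def cloud(n,d):
    c=camera_info(n);E=c["extrinsics"];v,u=np.mgrid[:d.shape[0],:d.shape[1]]
    P=np.stack([(u-c["cx"])/c["fx"]*d,(v-c["cy"])/c["fy"]*d,d],-1)
    return P@E[:3,:3].T+E[:3,3]
def blank(p,P,box):
    x0,x1,y0,y1=box
    b,g,r=[p[...,i].astype(int) for i in range(3)]
    m=(r-b>35)&(P[...,2]>.02)
    k=np.zeros_like(m);k[y0:y1,x0:x1]=1;m&=k
    return m
E
python3 - <<'E'
from h import *
p=cv2.imread("pics/top0.png");d=np.load("top0.npy");P=cloud("top",d)
m=blank(p,P,(260,325,200,250));Q=P[m];print("blank n",m.sum(),"zmax",np.percentile(Q[:,2],[5,50,98]))
(c,s,a)=cv2.minAreaRect(Q[:,:2].astype(np.float32));print(c,s,a)
t=Q[Q[:,2]>.045];print("top c",t.mean(0));u,_,vt=np.linalg.svd(t[:,:2]-t[:,:2].mean(0),full_matrices=False);print("axis",np.arctan2(vt[0,1],vt[0,0]))
# ramp surface
b,g,r=[p[...,i].astype(int) for i in range(3)]
m2=(b-r>8)&(b>140);k=np.zeros_like(m2);k[140:250,255:350]=1;m2&=k
n,l,st,_=cv2.connectedComponentsWithStats(m2.astype(np.uint8));j=1+st[1:,4].argmax();S=P[l==j]
print("ramp n",len(S));print(cv2.minAreaRect(S[:,:2].astype(np.float32)))
A=np.c_[S[:,:2],np.ones(len(S))];f=np.linalg.lstsq(A,S[:,2],rcond=None)[0];print("plane",f,np.arctan2(-(-f[1]),f[0]),np.hypot(*f[:2]))
# box of everything above .0 in rest area
for (u0,v0) in [(274,147),(316,150),(290,50),(260,60),(249,187),(358,201)]:print((u0,v0),P[v0,u0])
cv2.imwrite("pics/crop.png",cv2.resize(p[125:260,240:380],None,fx=5,fy=4.4,interpolation=cv2.INTER_CUBIC))
E
```

```text
blank n 699 zmax [0.04496223 0.0531476  0.05994478]
(0.4073578715324402, -0.00029370933771133423) (0.11585872620344162, 0.1489129215478897) 71.56604766845703
top c [ 0.45629075 -0.0167549   0.05730147]
axis -1.879525921370752
ramp n 3000
((0.4811441898345947, -0.02331593632698059), (0.13748446106910706, 0.3040977418422699), 72.54373168945312)
plane [-0.40055326  0.04585559  0.24254491] 3.027608249737298 0.40316950608116703
(274, 147) [0.66573115 0.03101093 0.05079824]
(316, 150) [ 0.66131878 -0.08334283  0.03054966]
(290, 50) [ 0.8923486  -0.01290634  0.15800751]
(260, 60) [0.85717546 0.06263979 0.17993619]
(249, 187) [0.55464591 0.0973377  0.06500432]
(358, 201) [ 0.51568982 -0.18984487  0.0615612 ]
```

View pics/crop.png

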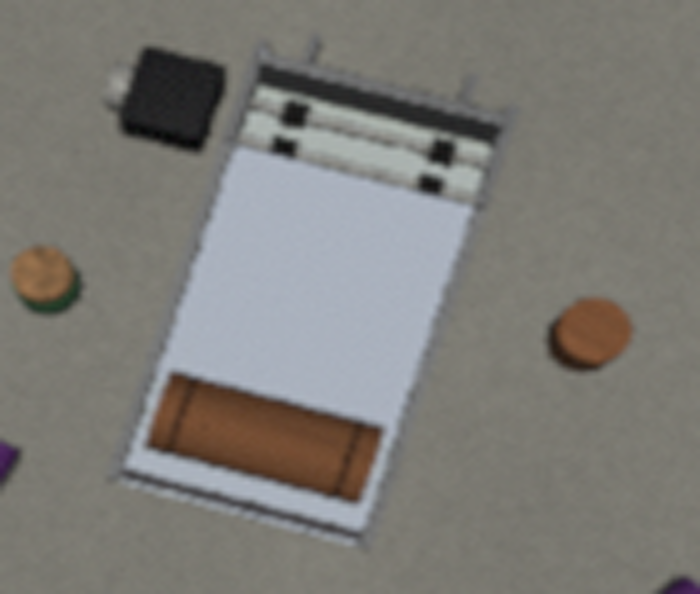

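Crop: the brown cylinder with dark end rings spans (150–380, 375–500), lying on the landing. This is the blank. Wheels are at (285–445, 110–185). Next I fit the rest's pose to its corners.

```bash
python3 - <<'E'
from h import *
from scipy.optimize import least_squares
c=camera_info("top");W=np.linalg.inv(c["extrinsics"])
def proj(X):
    q=X@W[:3,:3].T+W[:3,3];return q[:,:2]/q[:,2:]*[c["fx"],c["fy"]]+[c["cx"],c["cy"]]
def w(s,L):
    x,y,a=s;ca,sa=np.cos(a),np.sin(a);return np.c_[x+ca*L[:,0]-sa*L[:,1],y+sa*L[:,0]+ca*L[:,1],L[:,2]]
L=np.array([[75,68,27],[75,-68,27],[-145,75,8],[-145,-75,8]])/1000.
px=np.array([[238,148],[475,207],[122,478],[362,540]])/[5,4.4]+[240,125]-.4
s=least_squares(lambda s:(proj(w(s,L))-px).ravel(),[.55,-.04,-.3]);print("rest",s.x,s.fun.reshape(-1,2).round(1).tolist())
p=cv2.imread("pics/top0.png");P=cloud("top",np.load("top0.npy"))
x,y,a=s.x;R=np.array([[np.cos(a),np.sin(a)],[-np.sin(a),np.cos(a)]])
l=(P[...,:2]-[x,y])@R.T
# depth profile along rest
for lo in np.arange(-.16,.15,.01):
    k=(l[...,0]>lo)&(l[...,0]<lo+.01)&(abs(l[...,1])<.05);print(round(lo+.005,3),np.median(P[k][:,2]).round(4),end=' | ')
m=blank(p,P,(260,325,200,250))&(l[...,0]>-.15)&(l[...,0]<-.05)
q=proj(np.r_[[[0,0,0]],]);
(cc,ss,an)=cv2.minAreaRect(np.argwhere(m)[:,::-1].astype(np.float32));print("\npx",cc,ss,an)
# blank pose fit: axis centre z .031 -> back-project silhouette centre at z~.031
bl=l[m];print("blank in rest xy median",np.median(bl,0),bl.min(0),bl.max(0))
ray=np.r_[(np.array(cc)-[c["cx"],c["cy"]])/[c["fx"],c["fy"]],1]@c["extrinsics"][:3,:3].T;o=c["extrinsics"][:3,3]
X=o+ray*(.033-o[2])/ray[2];print("blank c",X,R@(X[:2]-[x,y]))
u,_,vt=np.linalg.svd(bl-bl.mean(0),full_matrices=False);print("axis in rest",vt[0])
for n,L in dict(landing=[-.105,0,.006],seat=[.093,0,.05]).items():print(n,w(s.x,np.array([L])))
E
```

```text
rest [ 0.55224357 -0.0472174  -0.30048275] [[-0.0, -1.5], [0.4, -0.8], [-2.7, 0.1], [2.3, 2.1]]
-0.155 0.0011 | -0.145 0.0082 | -0.135 0.0082 | -0.125 0.0113 | -0.115 0.0503 | -0.105 0.0555 | -0.095 0.0559 | -0.085 0.0507 | -0.075 0.0395 | -0.065 0.009 | -0.055 0.0103 | -0.045 0.0112 | -0.035 0.0126 | -0.025 0.0141 | -0.015 0.0154 | -0.005 0.0171 | 0.005 0.0184 | 0.015 0.0204 | 0.025 0.0211 | 0.035 0.0223 | 0.045 0.0241 | 0.055 0.0249 | 0.065 0.0271 | 0.075 0.0232 | 0.085 0.0096 | 0.095 0.011 | 0.105 0.0208 | 0.115 0.0384 | 0.125 0.066 | 0.135 0.0285 | 0.145 0.0013 | 
px (292.5000305175781, 224.00001525878906) (44.06000900268555, 15.995699882507324) 16.699243545532227
blank in rest xy median [-0.10045231  0.00048494] [-0.12079528 -0.0571877 ] [-0.07789289  0.05864818]
blank c [ 0.45868091 -0.01722423  0.033     ] [-0.09824788  0.00095648]
axis in rest [-0.00299415 -0.99999552]
landing [[ 0.45194823 -0.01613936  0.006     ]]
seat [[ 0.64107658 -0.07474367  0.05      ]]
```

```bash
cat >> h.py <<'E'
from scipy.spatial.transform import Rotation as Ro
X0,Y0,A=.5522,-.0472,-.302
def status(tx=None,ty=0,tz=None):
    o=get_obs();R=Ro.from_euler("xyz",o["eef_rot"]).as_matrix();t=o["ee_pos"]
    B=np.array([[np.cos(A),-np.sin(A),0],[np.sin(A),np.cos(A),0],[0,0,1]])
    l=B.T@(t-[X0,Y0,0]);M=B.T@R
    print("t",round(o["time_s"],2),"tcp in rest mm",(l*1e3).round(1),"F rest",(B.T@o["force"]).round(2),"w",round(o["grip_width"],4))
    print("tool axes in rest (cols)\n",M.round(3))
    print("spin needed for y||rest y:",[np.arctan2(s*-M[1,2],s*M[1,1]).round(4) for s in(1,-1)],"q6",o["qpos"][5].round(3))
    if tx is not None:print("shift tool mm",(M.T@(np.array([tx,ty,tz])-l)*1e3).round(1))
E
python3 -c "
from h import *
status(-.165,.0,.12)"
```

```text
t 0.1 tcp in rest mm [-163.  -518.1  187.1] F rest [-0.16 -0.36 -0.08] w 0.094
tool axes in rest (cols)
 [[-0.001  0.688 -0.726]
 [ 0.001 -0.726 -0.688]
 [-1.    -0.001 -0.   ]]
spin needed for y||rest y: [np.float64(2.3828), np.float64(-0.7588)] q6 -0.067
shift tool mm [  67.5 -377.3 -355. ]
```

```bash
sed -i 's/np.arctan2(s\*-M\[1,2\],s\*M\[1,1\])/np.arctan2(s*M[1,2],s*M[1,1])/' h.py
python3 -m handwheel '[[[0,-30,-28],0.08,-1],[[0,-62,-58],0.16,-1],[[0,-95,-90],0.24,-1],[[0,-130,-122],0.32,-1],[[0,-165,-155],0.4,-1]]'
python3 -c "
from h import *
status(-.165,.0,.187)"
```

```text
time_s: 0.6
ee_pos: [0.3088, -0.2751, 0.187]
eef_rot: [-1.175, 1.569, 2.02]
force: [1.3, 0.8, 0.7]
grip_width: 0.0934
t 0.6 tcp in rest mm [-164.6 -290.   187. ] F rest [1.05 1.14 0.74] w 0.0934
tool axes in rest (cols)
 [[-0.001  0.347 -0.938]
 [ 0.001 -0.938 -0.347]
 [-1.    -0.001  0.001]]
spin needed for y||rest y: [np.float64(-2.7867), np.float64(0.3549)] q6 0.701
shift tool mm [   0.3 -272.1 -100.4]
```

```bash

python3 -m handwheel '[[[0,-40,-15],0.09,-0.7],[[0,-82,-30],0.18,-0.7],[[0,-124,-46],0.27,-0.7],[[0,-166,-61],0.355,-0.7],[[0,-208,-77],0.355,-0.7]]'
python3 -c "
from h import *
status(-.165,.0,.06)"
```

```text
time_s: 1.1
ee_pos: [0.3747, -0.0615, 0.1873]
eef_rot: [-1.043, 1.57, 1.794]
force: [0.7, -1.0, -0.1]
grip_width: 0.0801
t 1.1 tcp in rest mm [-165.3  -66.5  187.3] F rest [ 0.91 -0.72 -0.12] w 0.0801
tool axes in rest (cols)
 [[-0.001 -0.003 -1.   ]
 [ 0.001 -1.     0.003]
 [-1.    -0.001  0.001]]
spin needed for y||rest y: [np.float64(3.1382), np.float64(-0.0034)] q6 1.616
shift tool mm [ 1.274e+02 -6.630e+01 -1.000e-01]
```

```bash

python3 -m handwheel '[[[0,-40,0],0,-0.7],[[20,-66,0],0,-0.7],[[55,-66,0],0,-0.7],[[95,-66,0],0,-0.7],[[125,-66,0],0,-0.7]]'
python3 - <<'E'
from h import *
status(-.165,.0,.036)
p,d=camera("wrist");cv2.imwrite("pics/w1.png",p)
p,d=camera("scene");cv2.imwrite("pics/s1.png",cv2.resize(p[150:320,180:380],None,fx=4,fy=3.5,interpolation=cv2.INTER_CUBIC))
E
```

```text
time_s: 1.6
ee_pos: [0.3936, 0.0019, 0.0603]
eef_rot: [-0.345, 1.569, 2.492]
force: [0.7, -0.3, 0.3]
grip_width: 0.0798
t 1.6 tcp in rest mm [-166.1   -0.3   60.3] F rest [ 0.71 -0.05  0.29] w 0.0798
tool axes in rest (cols)
 [[-0.002 -0.003 -1.   ]
 [ 0.001 -1.     0.003]
 [-1.    -0.001  0.002]]
spin needed for y||rest y: [np.float64(3.1389), np.float64(-0.0027)] q6 1.786
shift tool mm [24.3 -0.2 -1.1]
```

View pics/w1.png

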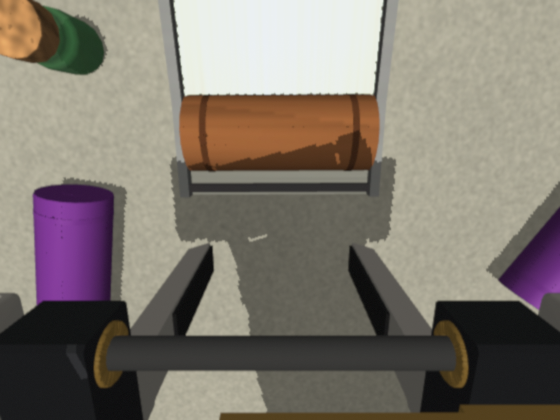

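View pics/s1.png

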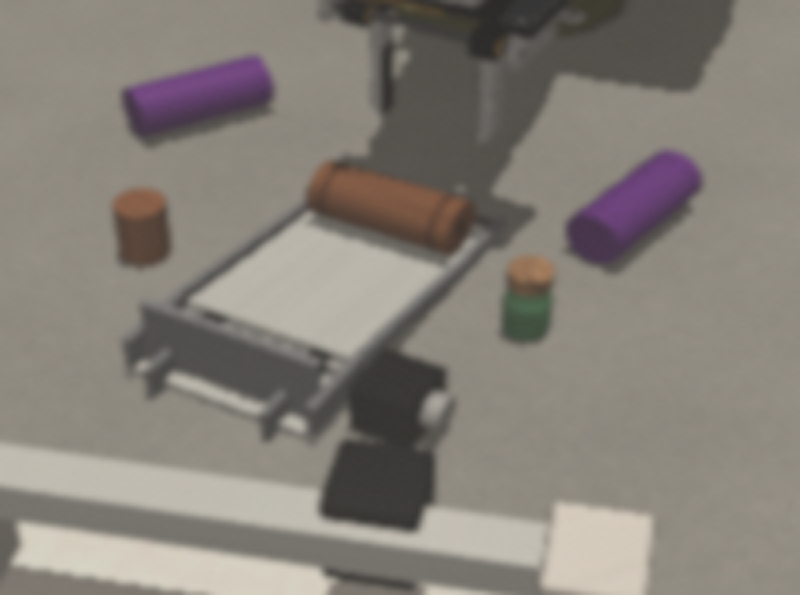

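Wrist view: fingers at (180,290) and (380,290) straddle the centre line. The blank (180–379, row 95–170) is parallel to the rest and centred. Descending behind it.

```bash

python3 -m handwheel '[[[12,0,0],0,-0.7],[[23,0,0],0,-0.7],[[23,0,-6],0,-0.7],[[23,0,-13],0,-0.7],[[23,0,-20],0,-0.7]]'
python3 -m handwheel '[[[0,0,-3],0,-0.7],[[0,0,-6],0,-0.7],[[0,0,-9],0,-0.7],[[0,0,-12],0,-0.7],[[0,0,-15],0,-0.7]]'
python3 - <<'E'
from h import *
status(-.105,.0,.036)
p,d=camera("wrist");cv2.imwrite("pics/w2.png",p)
E
```

```text
time_s: 2.2
ee_pos: [0.4124, -0.0045, 0.0372]
eef_rot: [0.017, 1.565, 2.853]
force: [0.4, 0.1, -0.7]
grip_width: 0.0801
time_s: 2.7
ee_pos: [0.4269, -0.009, 0.0372]
eef_rot: [0.022, 1.565, 2.858]
force: [0.2, -0.9, 0.6]
grip_width: 0.0799
t 2.7 tcp in rest mm [-131.    -0.8   37.2] F rest [ 0.43 -0.82  0.63] w 0.0799
tool axes in rest (cols)
 [[-0.006 -0.003 -1.   ]
 [-0.    -1.     0.003]
 [-1.     0.     0.006]]
spin needed for y||rest y: [np.float64(3.1384), np.float64(-0.0032)] q6 1.768
shift tool mm [  1.   -0.9 -26. ]
```

View pics/w2.png

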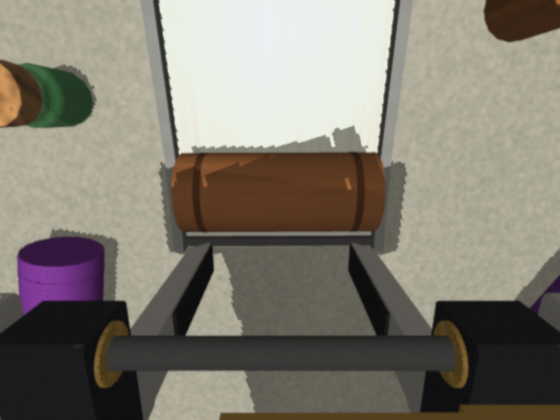

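```bash
cat >> h.py <<'E'
def edge():
    p,d=camera("wrist");P=cloud("wrist",d)
    B=np.array([[np.cos(A),-np.sin(A)],[np.sin(A),np.cos(A)]])
    b,g,r=[p[...,i].astype(int) for i in range(3)]
    m=(r-b>35)&(r>1.3*g);m[:, :120]=0;m[:,440:]=0
    n,l,st,c=cv2.connectedComponentsWithStats(m.astype(np.uint8));j=1+st[1:,4].argmax()
    L=(P[l==j][:,:2]-[X0,Y0])@B;z=P[l==j][:,2]
    q=L[z>z.max()-.004]
    vx,vy,_,_=cv2.fitLine(q.astype(np.float32),cv2.DIST_L2,0,.01,.01).ravel()
    print("bbox",st[j],"top line centre x mm",(np.median(q[:,0])*1e3).round(1),"y ext mm",(np.percentile(L[:,1],[1,99])*1e3).round(1),"zmax",np.percentile(z,98).round(4),"skew",round(float(-vx/vy),3))
    return p
E
python3 -m handwheel '[[[0,0,-3],0,-0.7],[[0,0,-6],0,-0.7],[[0,0,-9],0,-0.7],[[0,0,-12],0,-0.7],[[0,0,-15],0,-0.7]]'
python3 -c "
from h import *
status();edge()"
python3 -m handwheel '[[[0,0,-3],0,-0.7],[[0,0,-6],0,-0.7],[[0,0,-9],0,-0.7],[[-0.4,0,-12],0,-0.7],[[-0.8,0,-15],0,-0.7]]'
python3 -c "
from h import *
status();edge()"
```

```text
time_s: 3.25
ee_pos: [0.4418, -0.0137, 0.0371]
eef_rot: [0.015, 1.566, 2.852]
force: [-0.4, -0.6, 0.7]
grip_width: 0.0801
t 3.25 tcp in rest mm [-115.4   -0.9   37.1] F rest [-0.22 -0.65  0.67] w 0.0801
tool axes in rest (cols)
 [[-0.005 -0.003 -1.   ]
 [-0.    -1.     0.003]
 [-1.     0.     0.005]]
spin needed for y||rest y: [np.float64(3.1383), np.float64(-0.0033)] q6 1.761
bbox [  174   178   209    77 14394] top line centre x mm -34.8 y ext mm [-57.5  59.1] zmax 0.0573 skew -82.458
time_s: 3.8
ee_pos: [0.4569, -0.0184, 0.0381]
eef_rot: [-0.023, 1.566, 2.814]
force: [-0.4, 0.1, 2.4]
grip_width: 0.0798
t 3.8 tcp in rest mm [-99.6  -0.8  38.1] F rest [-0.44 -0.05  2.41] w 0.0798
tool axes in rest (cols)
 [[-0.004 -0.003 -1.   ]
 [ 0.    -1.     0.003]
 [-1.    -0.     0.004]]
spin needed for y||rest y: [np.float64(3.1382), np.float64(-0.0034)] q6 1.755
bbox [  201   191   156    74 10805] top line centre x mm -19.2 y ext mm [-42.6  44.2] zmax 0.0573 skew -25.743
```

```bash
cat >> h.py <<'E'
def edge(save=None):
    o=get_obs();B=np.array([[np.cos(A),-np.sin(A)],[np.sin(A),np.cos(A)]]);t=(o["ee_pos"][:2]-[X0,Y0])@B
    ci=camera_info("wrist");p,d=camera("wrist");P=cloud("wrist",d)
    L=(P[...,:2]-[X0,Y0])@B;z=P[...,2];x=L[...,0]
    h=np.interp(x,[-.075,.075],[.006,.027])
    m=(d>0)&(z-h>.038)&(z<.09)&(abs(L[...,1])<.068)&(x>t[0]+.012)&(x<t[0]+.085)&(x<.115)
    q=L[m];f=np.polyfit(q[:,1],q[:,0],1)
    print("n",m.sum(),"x mid of top mm",(np.mean(np.percentile(q[:,0],[2,98]))*1e3).round(1),"minus tcp",((np.mean(np.percentile(q[:,0],[2,98]))-t[0])*1e3).round(1),"y",(np.percentile(q[:,1],[.5,99.5])*1e3).round(1),"ztop",np.percentile(z[m],90).round(4),"skew",f[0].round(3))
    if save:cv2.imwrite(save,p)
E
python3 -c "
from h import *
edge('pics/w3.png')"
```

```text
n 7261 x mid of top mm -77.8 minus tcp 21.4 y [-58.1  60. ] ztop 0.0561 skew -0.001
```

View pics/w3.png

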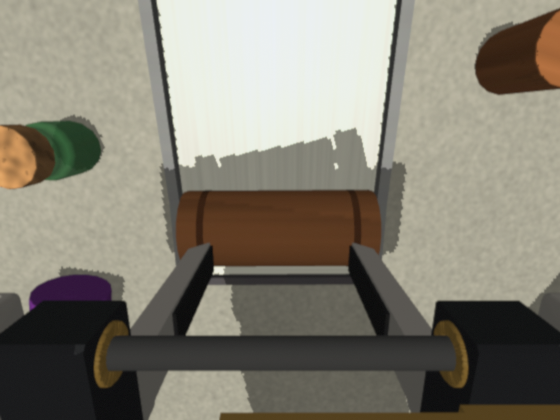

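```bash
cat >> h.py <<'E'
from scipy.optimize import least_squares
def edge(save=None,prof=False):
    o=get_obs();B=np.array([[np.cos(A),-np.sin(A)],[np.sin(A),np.cos(A)]]);t=(o["ee_pos"][:2]-[X0,Y0])@B
    p,d=camera("wrist");P=cloud("wrist",d)
    L=(P[...,:2]-[X0,Y0])@B;z=P[...,2];x=L[...,0]
    h=np.interp(x,[-.075,.075],[.006,.027])
    m=(d>0)&(z-h>.03)&(z<.085)&(abs(L[...,1])<.03)&(x>t[0]-.01)&(x<t[0]+.085)&(x<.118)
    s=least_squares(lambda s:np.hypot(x[m]-s[0],z[m]-s[1])-.025,[t[0]+.03,np.median(z[m])-.022],loss="soft_l1",f_scale=.001)
    k=(d>0)&(z-h>.04)&(z<.085)&(abs(L[...,1])<.068)&(abs(x-s.x[0])<.015)
    q=L[k];f=np.polyfit(q[:,1],q[:,0],1)
    print("n",m.sum(),"blank x,z mm",(s.x*1e3).round(1),"rms",(np.sqrt((s.fun**2).mean())*1e3).round(2),"x-tcp",((s.x[0]-t[0])*1e3).round(1),"y",(np.percentile(q[:,1],[.5,99.5])*1e3).round(1),"skew",f[0].round(3))
    if prof:
        E=camera_info("wrist")["extrinsics"];print("cam rest",(E[:2,3]-[X0,Y0])@B,E[2,3],"axis",E[:2,2]@B,E[2,2])
        print(np.c_[x[:,280],z[:,280]][150:300:8].round(4).tolist());print("finger tip",[(np.r_[L[v,u],z[v,u]]).round(3) for v,u in[(250,205),(260,200),(250,360),(270,195)]])
    if save:cv2.imwrite(save,p)
E
python3 -c "
from h import *
edge(prof=True)"
```

```text
n 7243 blank x,z mm [-89.6  31.4] rms 0.55 x-tcp 9.9 y [-58.1  59.9] skew 0.001
cam rest [-0.01965757 -0.00068196] 0.2356199822542313 axis [-2.77155202e-01 -1.80845244e-04] -0.9608251459267692
[[-0.0414, 0.0126], [-0.047, 0.0106], [-0.0527, 0.0093], [-0.0584, 0.0087], [-0.0641, 0.0085], [-0.065, 0.0302], [-0.0672, 0.0427], [-0.0705, 0.0488], [-0.0746, 0.0515], [-0.0197, 0.2356], [-0.0835, 0.0546], [-0.0872, 0.0578], [-0.0927, 0.0565], [-0.0986, 0.0546], [-0.1058, 0.0504], [-0.1327, 0.0068], [-0.1361, 0.0133], [-0.1494, 0.0012], [-0.1577, -0.0007]]
finger tip [array([-0.09 ,  0.041,  0.068]), array([-0.09 ,  0.041,  0.082]), array([-0.091, -0.044,  0.068]), array([-0.091,  0.041,  0.09 ])]
```

```bash
python3 - <<'E'
from h import *
status()
c=camera_info("scene");W=np.linalg.inv(c["extrinsics"])
B=np.array([[np.cos(A),-np.sin(A)],[np.sin(A),np.cos(A)]])
def pr(l):
    X=np.r_[B@l[:2]+[X0,Y0],l[2]];q=W[:3,:3]@X+W[:3,3];return q[:2]/q[2]*[c["fx"],c["fy"]]+[c["cx"],c["cy"]]
for y in(-.046,.046):
    for z in(.046,.086):print("w1-time tip y",y,z,(pr([-.166,y,z])-[180,150])*[4,3.5])
p,d=camera("scene");q=cv2.resize(p[180:270,220:350],None,fx=6,fy=6,interpolation=cv2.INTER_CUBIC)
for y in(-.046,.046):
    u=(pr([-.0996,y,.024])-[220,180])*6;print("now",u);cv2.circle(q,tuple(int(v) for v in u),4,(0,255,0),1)
u=(pr([-.0896,0,.056])-[220,180])*6;cv2.circle(q,tuple(int(v) for v in u),4,(255,0,0),1)
cv2.imwrite("pics/s2.png",q)
E
```

```text
t 3.95 tcp in rest mm [-99.8  -0.9  38. ] F rest [-1.47  0.19  4.57] w 0.0795
tool axes in rest (cols)
 [[-0.005 -0.003 -1.   ]
 [ 0.    -1.     0.003]
 [-1.    -0.     0.005]]
spin needed for y||rest y: [np.float64(3.1381), np.float64(-0.0034)] q6 1.755
w1-time tip y -0.046 0.046 [376.80082511 135.49839496]
w1-time tip y -0.046 0.086 [377.10241979  98.60620254]
w1-time tip y 0.046 0.046 [481.33345558 165.58397284]
w1-time tip y 0.046 0.086 [483.87263243 128.26350919]
now [261.96998092 152.51306729]
now [421.1759046  208.40938527]
```

View pics/s2.png

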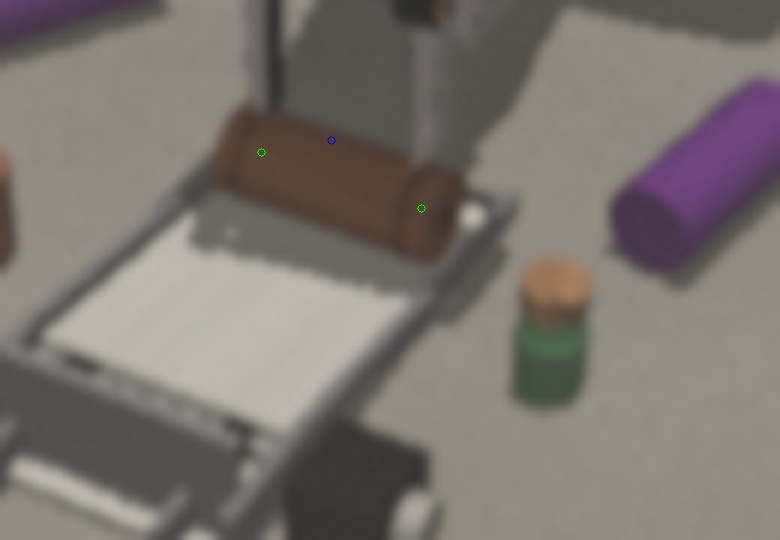

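The fingers end higher than the reported TCP implies. Both the scene and wrist views put the tips at about z = 0.06, on top of the blank, and the upward force (4.6 N) agrees. I'll lift straight up, back off and measure the true tip offset.

```bash

python3 -m handwheel '[[[-4,0,0],0,-0.7],[[-10,0,0],0,-0.7],[[-18,0,0],0,-0.7],[[-25,0,0],0,-0.7],[[-25,0,0],0,-0.7]]'
python3 -m handwheel '[[[0,0,10],0,-0.7],[[0,0,25],0,-0.7],[[0,0,45],0,-0.7],[[0,0,60],0,-0.7],[[0,0,68],0,-0.7]]'
python3 -m handwheel '[[[5,0,0],0,-0.7],[[12,0,0],0,-0.7],[[20,0,0],0,-0.7],[[25,0,0],0,-0.7],[[25,0,0],0,-0.7]]'
python3 - <<'E'
from h import *
status(); edge()
p,d=camera("scene");P=cloud("scene",d)
B=np.array([[np.cos(A),-np.sin(A)],[np.sin(A),np.cos(A)]]);L=(P[...,:2]-[X0,Y0])@B;z=P[...,2]
for s in(1,-1):
    m=(d>0)&(abs(L[...,0]+.168)<.02)&(abs(s*L[...,1]-.047)<.012)&(z>.02)&(z<.13)
    if m.sum():print("finger",s,m.sum(),"z",np.percentile(z[m],[0,2,5,20]).round(3),"x",np.percentile(L[m][:,0],[5,50,95]).round(4),"y",np.percentile(L[m][:,1],[5,95]).round(4))
q=cv2.resize(p[150:250,220:350],None,fx=6,fy=6,interpolation=cv2.INTER_CUBIC);cv2.imwrite("pics/s3.png",q)
E
```

```text
time_s: 4.5
ee_pos: [0.4572, -0.0184, 0.0641]
eef_rot: [-0.137, 1.568, 2.699]
force: [0.1, 0.4, 0.1]
grip_width: 0.0795
time_s: 5.0
ee_pos: [0.3908, 0.0025, 0.0641]
eef_rot: [-0.07, 1.567, 2.766]
force: [0.9, 0.8, -0.1]
grip_width: 0.0798
time_s: 5.5
ee_pos: [0.3904, 0.0024, 0.0381]
eef_rot: [0.027, 1.565, 2.863]
force: [-0.4, 0.4, 0.1]
grip_width: 0.0797
t 5.5 tcp in rest mm [-169.2   -0.7   38.1] F rest [-0.48  0.31  0.11] w 0.0797
tool axes in rest (cols)
 [[-0.005 -0.003 -1.   ]
 [-0.    -1.     0.003]
 [-1.     0.     0.005]]
spin needed for y||rest y: [np.float64(3.1383), np.float64(-0.0033)] q6 1.787
n 5822 blank x,z mm [-107.1   76.3] rms 3.55 x-tcp 62.1 y [-58.2  60. ] skew 0.001
finger 1 109 z [0.06  0.065 0.069 0.078] x [-0.177  -0.1615 -0.1583] y [0.0418 0.0529]
finger -1 123 z [0.059 0.06  0.063 0.075] x [-0.1773 -0.163  -0.1587] y [-0.0518 -0.0393]
```

View pics/s3.png

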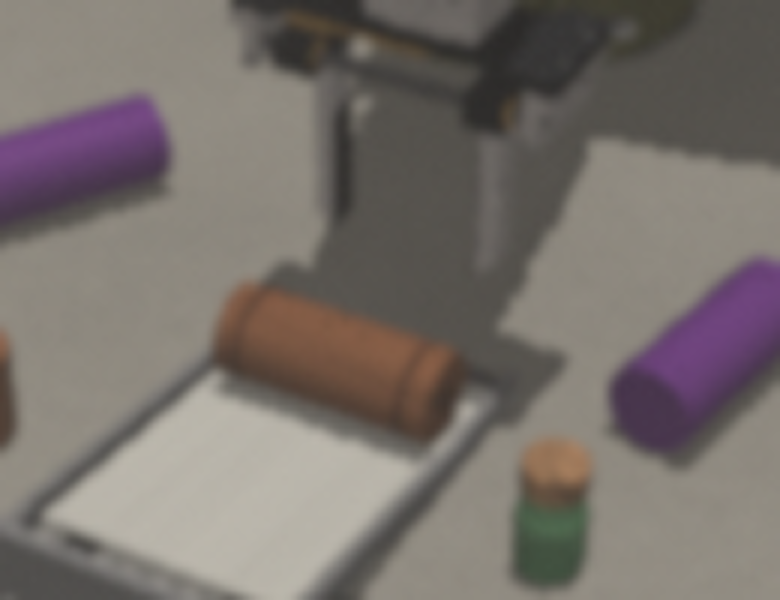

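The scene view shows both fingers ending well above the bench (tips at (335,215) and (490,265)). Depth gives z≈0.060 at reported TCP z 0.038. That puts the tips 20–22 mm above the reported TCP, against 14 mm below it in the spec. I'll go by the cameras and lower another 37 mm behind the rest, checking on the way.

```bash
cat >> h.py <<'E'
def tips():
    p,d=camera("scene");P=cloud("scene",d);o=get_obs()
    B=np.array([[np.cos(A),-np.sin(A)],[np.sin(A),np.cos(A)]]);L=(P[...,:2]-[X0,Y0])@B;z=P[...,2];t=(o["ee_pos"][:2]-[X0,Y0])@B
    for s in(1,-1):
        m=(d>0)&(abs(L[...,0]-t[0])<.02)&(abs(s*L[...,1]-.047)<.012)&(z>.012)&(z<.13)
        if m.sum():print("finger",s,m.sum(),"z",np.percentile(z[m],[0,2,5,20]).round(3),"x",np.percentile(L[m][:,0],[5,50,95]).round(4))
    return p
E
python3 -m handwheel '[[[5,0,0],0,-0.7],[[10,0,0],0,-0.7],[[15,0,0],0,-0.7],[[20,0,0],0,-0.7],[[20,0,0],0,-0.7]]'
python3 -c "
from h import *
tips()"
python3 -m handwheel '[[[4,0,0],0,-0.7],[[8,0,0],0,-0.7],[[12,0,0],0,-0.7],[[16,0,0],0,-0.7],[[16,0,0],0,-0.7]]'
python3 - <<'E'
from h import *
status();p=tips();edge('pics/w4.png')
cv2.imwrite("pics/s4.png",cv2.resize(p[150:250,220:350],None,fx=6,fy=6,interpolation=cv2.INTER_CUBIC))
E
```

```text
time_s: 6.1
ee_pos: [0.3903, 0.0025, 0.0183]
eef_rot: [0.018, 1.566, 2.854]
force: [-0.1, -0.1, 0.5]
grip_width: 0.0799
finger 1 127 z [0.041 0.045 0.048 0.061] x [-0.1776 -0.1626 -0.1588]
finger -1 145 z [0.035 0.042 0.044 0.06 ] x [-0.1748 -0.1632 -0.1595]
time_s: 6.65
ee_pos: [0.3901, 0.0025, 0.0021]
eef_rot: [0.037, 1.565, 2.873]
force: [0.2, 0.0, 0.2]
grip_width: 0.0797
t 6.65 tcp in rest mm [-169.5   -0.7    2.1] F rest [0.14 0.07 0.16] w 0.0797
tool axes in rest (cols)
 [[-0.006 -0.003 -1.   ]
 [-0.    -1.     0.003]
 [-1.     0.     0.006]]
spin needed for y||rest y: [np.float64(3.1383), np.float64(-0.0033)] q6 1.787
finger 1 119 z [0.021 0.027 0.031 0.044] x [-0.1769 -0.1622 -0.1589]
finger -1 150 z [0.021 0.025 0.029 0.044] x [-0.1761 -0.1629 -0.1594]
n 8773 blank x,z mm [-106.8   76.3] rms 3.46 x-tcp 62.5 y [-58.2  60. ] skew -0.002
```

View pics/s4.png

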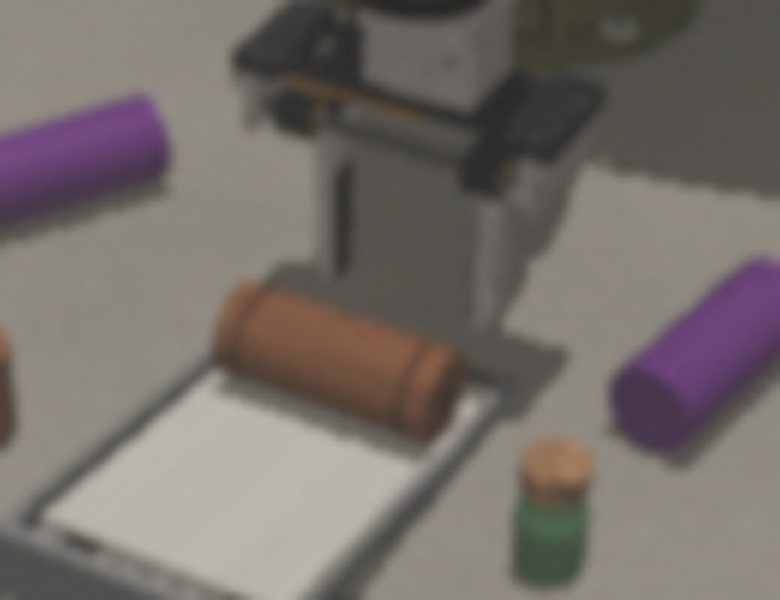

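```bash
sed -i 's/(z<.085)&(abs(L\[...,1\])<.03)&(x>t\[0\]-.01)/(z-h<.058)\&(abs(L[...,1])<.03)\&(x>t[0]+.009)/' h.py
python3 -m handwheel '[[[0,0,-7],0,-0.7],[[0,0,-15],0,-0.7],[[0,0,-23],0,-0.7],[[0,0,-29],0,-0.7],[[0,0,-32],0,-0.7]]'
python3 -c "
from h import *
status();edge()"
python3 -m handwheel '[[[0,0,-3],0,-0.7],[[0,0,-6],0,-0.7],[[0,0,-9],0,-0.7],[[0,0,-12],0,-0.7],[[0,0,-15],0,-0.7]]'
python3 -c "
from h import *
status();edge()"
```

```text
time_s: 7.25
ee_pos: [0.4216, -0.0074, 0.0024]
eef_rot: [0.005, 1.566, 2.842]
force: [0.7, -0.5, -0.6]
grip_width: 0.0799
t 7.25 tcp in rest mm [-136.5   -0.8    2.4] F rest [ 0.83 -0.26 -0.58] w 0.0799
tool axes in rest (cols)
 [[-0.005 -0.003 -1.   ]
 [-0.    -1.     0.003]
 [-1.     0.     0.005]]
spin needed for y||rest y: [np.float64(3.1381), np.float64(-0.0035)] q6 1.77
n 12385 blank x,z mm [-89.8  31.5] rms 0.54 x-tcp 46.7 y [-58.3  60. ] skew -0.001
time_s: 7.8
ee_pos: [0.4361, -0.0119, 0.0023]
eef_rot: [0.013, 1.566, 2.849]
force: [-0.4, 0.2, 1.3]
grip_width: 0.0796
t 7.8 tcp in rest mm [-121.3   -0.8    2.3] F rest [-0.4   0.05  1.32] w 0.0796
tool axes in rest (cols)
 [[-0.005 -0.003 -1.   ]
 [-0.    -1.     0.003]
 [-1.     0.     0.005]]
spin needed for y||rest y: [np.float64(3.1382), np.float64(-0.0033)] q6 1.763
n 11769 blank x,z mm [-86.4  31.6] rms 0.53 x-tcp 34.9 y [-58.3  60.1] skew 0.0
```

Contact made: the blank moved from -89.8 to -86.4 mm, 34 mm ahead of the TCP. Pushing on.

```bash

python3 -m handwheel '[[[0,0,-4],0,-0.7],[[0,0,-8],0,-0.7],[[0,0,-12],0,-0.7],[[-0.6,0,-16],0,-0.7],[[-1.2,0,-20],0,-0.7]]'
python3 -c "
from h import *
status();edge()"
python3 -m handwheel '[[[-0.6,0,-4],0,-0.7],[[-1.1,0,-8],0,-0.7],[[-1.7,0,-12],0,-0.7],[[-2.2,0,-16],0,-0.7],[[-2.8,0,-20],0,-0.7]]'
python3 -c "
from h import *
status();edge()"
```

```text
time_s: 8.35
ee_pos: [0.4557, -0.0181, 0.0034]
eef_rot: [0.01, 1.566, 2.846]
force: [-4.8, 0.8, 3.9]
grip_width: 0.0799
t 8.35 tcp in rest mm [-100.8   -0.9    3.4] F rest [-4.82 -0.63  3.89] w 0.0799
tool axes in rest (cols)
 [[-0.005 -0.003 -1.   ]
 [-0.    -1.     0.003]
 [-1.     0.     0.005]]
spin needed for y||rest y: [np.float64(3.1381), np.float64(-0.0035)] q6 1.755
n 11680 blank x,z mm [-65.7  33.4] rms 0.54 x-tcp 35.2 y [-58.3  59.8] skew 0.0
time_s: 8.9
ee_pos: [0.4758, -0.0244, 0.0064]
eef_rot: [-0.024, 1.567, 2.812]
force: [-4.4, 1.0, 4.4]
grip_width: 0.0798
t 8.9 tcp in rest mm [-79.7  -0.9   6.4] F rest [-4.45 -0.36  4.39] w 0.0798
tool axes in rest (cols)
 [[-0.004 -0.004 -1.   ]
 [ 0.    -1.     0.004]
 [-1.    -0.     0.004]]
spin needed for y||rest y: [np.float64(3.1381), np.float64(-0.0035)] q6 1.747
n 11648 blank x,z mm [-44.7  36.3] rms 0.54 x-tcp 35.1 y [-58.4  59.8] skew -0.0
```

```bash

python3 -m handwheel '[[[-0.7,0,-5],0,-0.7],[[-1.4,0,-10],0,-0.7],[[-2.1,0,-15],0,-0.7],[[-2.8,0,-20],0,-0.7],[[-3.5,0,-25],0,-0.7]]' >/dev/null
python3 -m handwheel '[[[-0.7,0,-5],0,-0.7],[[-1.4,0,-10],0,-0.7],[[-2.1,0,-15],0,-0.7],[[-2.8,0,-20],0,-0.7],[[-3.5,0,-25],0,-0.7]]' >/dev/null
python3 -c "
from h import *
status();edge()"
python3 -m handwheel '[[[-0.7,0,-5],0,-0.7],[[-1.4,0,-10],0,-0.7],[[-2.1,0,-15],0,-0.7],[[-2.8,0,-20],0,-0.7],[[-3.5,0,-25],0,-0.7]]' >/dev/null
python3 -m handwheel '[[[-0.7,0,-5],0,-0.7],[[-1.4,0,-10],0,-0.7],[[-2.1,0,-15],0,-0.7],[[-2.8,0,-20],0,-0.7],[[-3.5,0,-25],0,-0.7]]'
python3 -c "
from h import *
status();edge()"
```

```text
t 9.95 tcp in rest mm [-28.2  -1.1  13.6] F rest [-4.38 -0.21  4.86] w 0.0804
tool axes in rest (cols)
 [[-0.003 -0.004 -1.   ]
 [ 0.    -1.     0.004]
 [-1.    -0.     0.003]]
spin needed for y||rest y: [np.float64(3.138), np.float64(-0.0036)] q6 1.73
n 11635 blank x,z mm [ 6.9 43.5] rms 0.54 x-tcp 35.1 y [-58.6  59.6] skew 0.001
time_s: 11.0
ee_pos: [0.5742, -0.0554, 0.0208]
eef_rot: [-0.128, 1.568, 2.708]
force: [-5.1, 2.2, 4.8]
grip_width: 0.0798
t 11.0 tcp in rest mm [23.4 -1.3 20.8] F rest [-5.5   0.61  4.82] w 0.0798
tool axes in rest (cols)
 [[-0.002 -0.004 -1.   ]
 [ 0.    -1.     0.004]
 [-1.    -0.     0.002]]
spin needed for y||rest y: [np.float64(3.138), np.float64(-0.0036)] q6 1.716
n 11763 blank x,z mm [58.5 50.8] rms 0.54 x-tcp 35.1 y [-58.8  59.4] skew -0.0
```

```bash

python3 -m handwheel '[[[-0.5,0,-4],0,-0.7],[[-1,0,-8],0,-0.7],[[-1.5,0,-12],0,-0.7],[[-1.8,0,-15],0,-0.7],[[-2,0,-18],0,-0.7]]' >/dev/null
python3 -c "
from h import *
status();edge()"
python3 -m handwheel '[[[0,0,-1.5],0,-0.7],[[0,0,-3],0,-0.7],[[0,0,-4.5],0,-0.7],[[0,0,-6],0,-0.7],[[0,0,-7],0,-0.7]]'
python3 -c "
from h import *
status();edge()"
```

```text
t 11.55 tcp in rest mm [42.9 -1.4 23. ] F rest [ 0.15 -0.96 -0.38] w 0.0798
tool axes in rest (cols)
 [[-0.    -0.004 -1.   ]
 [ 0.    -1.     0.004]
 [-1.    -0.     0.   ]]
spin needed for y||rest y: [np.float64(3.1378), np.float64(-0.0038)] q6 1.711
n 11941 blank x,z mm [78.2 52.6] rms 0.54 x-tcp 35.3 y [-58.8  59.4] skew -0.0
time_s: 12.1
ee_pos: [0.5998, -0.0636, 0.023]
eef_rot: [-1.231, 1.57, 1.605]
force: [0.2, 0.7, 0.2]
grip_width: 0.08
t 12.1 tcp in rest mm [50.3 -1.5 23. ] F rest [0.02 0.73 0.19] w 0.08
tool axes in rest (cols)
 [[-0.    -0.004 -1.   ]
 [ 0.001 -1.     0.004]
 [-1.    -0.001  0.   ]]
spin needed for y||rest y: [np.float64(3.1377), np.float64(-0.0039)] q6 1.71
n 11795 blank x,z mm [91.7 50.4] rms 0.58 x-tcp 41.4 y [-59.   59.1] skew 0.0
```

The blank dropped into the cradle (z 52.6→50.4, x≈92) and sits 6 mm clear of the fingers. Backing away.

```bash

python3 -m handwheel '[[[0,0,5],0,-0.7],[[0,0,15],0,-0.7],[[-5,0,28],0,-0.7],[[-15,0,42],0,-0.7],[[-30,0,55],0,-0.7]]' >/dev/null
python3 -m handwheel '[[[-15,0,20],0,-0.7],[[-30,0,45],0,-0.7],[[-50,0,70],0,-0.7],[[-60,0,90],0,-0.7],[[-60,0,90],0,-0.7]]'
python3 - <<'E'
from h import *
status()
c=camera_info("top")
p,d=camera("top");P=cloud("top",d)
d0=np.load("top0.npy");p0=cv2.imread("pics/top0.png")
q=np.hstack([cv2.resize(p[125:260,240:380],None,fx=2.8,fy=2.8),cv2.resize(camera("scene")[0][150:300,190:340],(400,378))])
cv2.imwrite("pics/end.png",q)
B=np.array([[np.cos(A),-np.sin(A)],[np.sin(A),np.cos(A)]]);L=(P[...,:2]-[X0,Y0])@B;z=P[...,2];x=L[...,0]
m=(abs(L[...,1])<.05)&(x>.06)&(x<.117)&(z>.055)&(z<.085)
s=least_squares(lambda s:np.hypot(x[m]-s[0],z[m]-s[1])-.025,[.09,.05],loss="soft_l1",f_scale=.001);print("blank x,z",s.x,m.sum())
k=(abs(L[...,1])<.05)&(z>.05)&(abs(x-.121)<.012);print("plate face x",np.percentile(x[(abs(L[...,1])<.065)&(x>.113)&(x<.14)&(z>.062)],[2,50,98]))
o=get_obs();print(o["time_s"])
for n,(u,v) in dict(short=(358,201),vial=(249,187),pliers=(462,242),screw=(140,171),tray=(452,165),cup=(110,252)).items():
    w=(slice(v-15,v+15),slice(u-15,u+15));print(n,np.abs(p[w].astype(int)-p0[w]).mean().round(1))
E
```

```text
time_s: 13.15
ee_pos: [0.4593, -0.0191, 0.1142]
eef_rot: [-2.191, 1.57, 0.646]
force: [-0.5, 0.1, 0.2]
grip_width: 0.0796
t 13.15 tcp in rest mm [-97.   -0.8 114.2] F rest [-0.49 -0.04  0.22] w 0.0796
tool axes in rest (cols)
 [[ 0.001 -0.003 -1.   ]
 [ 0.001 -1.     0.003]
 [-1.    -0.001 -0.001]]
spin needed for y||rest y: [np.float64(3.1383), np.float64(-0.0033)] q6 1.754
blank x,z [0.08954314 0.05061631] 738
plate face x [0.11383124 0.11817257 0.1225728 ]
13.25
short 1.1
vial 4.6
pliers 1.1
screw 1.2
tray 1.0
cup 1.4
```

View pics/end.png

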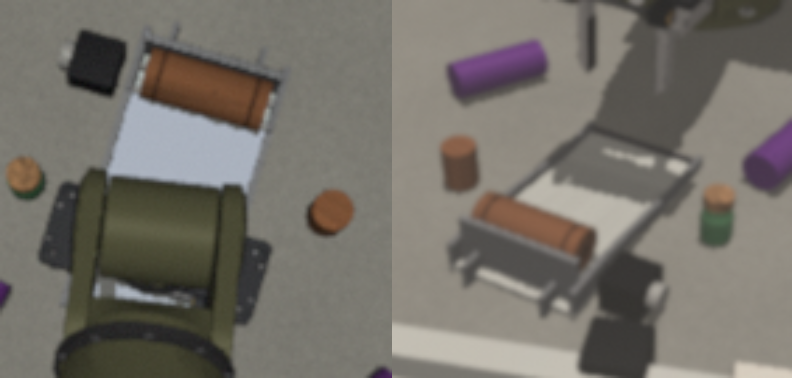

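The final view shows the blank lying across the wheels at the stop plate, at (208,88) in the left half, with the hand well clear. Vial, short cylinder and the rest are in place. Handing in.

```bash
python3 -c "
from station import *
hand_in();print(get_obs()['time_s'])"
```

```text
the job is handed in; nothing more can be done
the job is handed in; nothing more can be done
```

The wooden cylinder lies in the cradle between the rubber wheels at the stop plate. I backed the hand clear and handed in at about 13.3 s; no verdict was reported.

**Push:** The fingers, 80 mm apart, stayed behind the cylinder all the way up the slope at 40–50 mm/s. The gap between tool and cylinder held at 35.1 mm, with about 5 N of push. At the top it dropped into the cradle by itself.

**Last checks:**
- **Height:** the cylinder's centre is at z = 50.5 mm (seat 50 mm), after sinking 2.2 mm.
- **Across the rest:** it is within about 1 mm of centre, with a skew of about 0 rad.
- **Along the rest:** it is 90–92 mm by my fit of the rest, against a seat at 93 mm. That fit is off by a few mm: the plate's near edge shows at 114 mm instead of 119 mm, which puts the seat nearer 89 mm.
- **Bystanders:** they look unmoved in the before/after images. The vial's patch changed most (4.6 grey levels, against 1.0–1.4 for the others), but it is in place in the last view.

**What disagreed:** The fingertips were about 20 mm above the reported tool position, not 14 mm below it as described. My first approach therefore came down on top of the cylinder, pressing it with up to 4.6 N and rolling it about 8 mm along the landing. It did not leave the landing. I lifted off, measured the tips by camera, lowered the hand to match and started again from behind.

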